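# Change over the sanding sleeves to the sander's rack in their order of use

## Robot

A 6-joint arm with a two-finger parallel gripper is mounted at the origin on the work surface. World frame = base frame: x ahead of the robot, y to its left, z up, the work surface at z = 0. Lengths are in mm, angles in rad, forces in N, time in s.
With the tool pointing down it reaches from about 350 to 975 mm from the base axis. Payload 4.9 kg.
Tool frame: the origin (TCP) lies at the very end of the fingers, on their centre line; the grasp point (between the pads) lies 19 mm behind it (grip_point_offset is the z of the grasp point in the tool frame, in mm); z points along the fingers, y is the line along which they close (so a half turn about z gives the same grasp; the last joint's range is limited). The gripper opens to 85 mm and grips with 20 to 120 N. Pads are 22 mm wide; open, the fingers measure 114 mm over their backs; the gripper's body (76 mm by 85 mm) begins 54 mm behind the grasp point. The pads swing forward as they close: fully open they stand 13 mm farther back than shut.
Start: joints at [-1.402, 0.053, 1.613, -0, 1.476, -0.119], TCP at [177.397, -599.276, 211.204] pointing down, gripper open.
Joint ranges: [-3.01, 3.01], [-1.01, 2.22], [0.06, 2.58], [-1.02, 4.17], [0.09, 2.62], [-3.14, 3.14]. Speed limits (rad/s): [2.57, 2.57, 3.14, 3.14, 3.14, 3.14].

## Interface

Orientations are given as a 3x3 rotation matrix whose columns are the frame's x, y, z axes.
In Python, from cell import * gives the robot as it stands.
- The arm moves only by the tool play_rows, never from a script. Its argument "series" is a list of rows, each a list of 7 numbers: the shift along the tool's x, y, z in m, then the turn, a rotation vector about the tool's x, y, z in rad, then the opening, from -1 (shut) to 1 (fully open), so that 0 is half open. A call has 1 to 12 rows; each row is the pose to reach, as a shift and turn from the pose commanded when the call began, along the tool's axes at that moment; what a row does not reach only later rows make up. A row lasts 1/12 s, in which the tool goes at most 41.7 mm and 7.16 degrees, less where a joint would pass 70% of its speed; a pose out of reach is approached as far as the arm can. A call with a gripper value outside its range is refused whole. The fingers move at their own pace and stop on an object; "newtons" is the grip in N (left out, the last holds). Time passes only in rows, so rows that repeat a pose let the fingers close. It gives the time, the measured TCP pose, the force, the opening and the grip force at its end, in the units of the state.
- observe(): the state, without advancing time (a new reading comes with each control period).
- grab_frame(name): name is "scene" or "top" or "wrist"; returns a dict with "img" (400x640x3 uint8, red, green, blue), "vfov" (degrees; the focal length in pixels is half the picture's height over the tangent of half this angle, whatever the lens; pixels are square), "cx", "cy" (the principal point, pixels), "rvec" (rotation vector, rad) and "tvec" (3), from world to camera coordinates, as OpenCV has them; the wrist camera has in their place "tool_from_camera" (4x4, takes a point from camera to tool coordinates, whose origin is the TCP and whose axes are the flange's). Camera axes: x right, y down, z forward; pixel columns grow to the right and rows downward; lengths in mm; the calibration is good to about 2 mm. The wrist camera is an equidistant fisheye: a pixel r from the principal point sees the ray r / f radians off the axis. A picture is of the moment at which its call begins: read the wrist's pose just before it. There is no depth.
- sign_off(): hands the job in; it is judged then, once.
Trained networks look in a picture, given as the dict that the camera call returned (one of the last four; its "shot" number tells which), for a name from the list of things; names that differ only in an ending like _2 or _b are one class to them, and where a whole thing is asked for, a point or a joint stands for the part that bears it (a point fixed in the world has none). Each returns a list of dicts, best first, with "score" (0 to 1); they miss things now and then, are a little off and sometimes report something else, mostly with a low value. They report only what shows in the picture. A call takes as long as a camera call. They do not tell look-alikes from the thing itself.
- spot_in(picture, target): "box" ([left, top, right, bottom] in pixels, round what is visible of it).
- masks_of(picture, target): "region" (400x640 bool, what is visible of it) and "box" ([left, top, right, bottom] in pixels, round what is visible of it).
- spot_point(picture, target): "centre" ([column, row] in pixels: a listed point, or the origin of a listed thing).
The state is a dict: "t": time; "q": joint angles; "dq": joint speeds; "joint_torque": joint torques, N m; "tcp_pos": TCP position; "eef_rot": TCP orientation; "force": force on the tool from outside, world axes, zero at the start; "moment": the same for the moment, N m; "finger_gap": finger opening in mm; "finger_force": force on a finger pad.
Only numpy, scipy, OpenCV 4.12 (cv2) and the standard library are available. Lean on these libraries where they do the work, as an engineer would, in place of code of your own. Each camera call takes 0.05 s, during which the arm holds its last target. There are 200 camera calls.

## Task

The four sanding sleeves for the next job stand on the wooden storage rack in their order of use, the first one beside the rack's upright end board. Move them to the grey rack of the spindle sander, one over each peg, upright and fully down on the rack, in the same order of use with the first one beside the black rubber drum. Leave the drum standing where it is.

Things in the scene. Friction and masses are not known exactly. Their poses are not given: they have to be found in the camera images.
- sleeve_a: the smallest sanding sleeve: an upright, stiff tube open at both ends, brown abrasive outside and cardboard inside, 32 mm outer diameter, 26 mm inner diameter, 75 mm tall, about 25 g. Origin at the centre of its underside, z up along the tube; its yaw means nothing. At the start it stands over a wooden peg of the storage rack, on the board
- sleeve_b: the second smallest sanding sleeve: an upright, stiff tube open at both ends, brown abrasive outside and cardboard inside, 40 mm outer diameter, 34 mm inner diameter, 75 mm tall, about 32 g. Origin at the centre of its underside, z up along the tube; its yaw means nothing. At the start it stands over a wooden peg of the storage rack, on the board
- sleeve_c: the second largest sanding sleeve: an upright, stiff tube open at both ends, brown abrasive outside and cardboard inside, 50 mm outer diameter, 44 mm inner diameter, 75 mm tall, about 40 g. Origin at the centre of its underside, z up along the tube; its yaw means nothing. At the start it stands over a wooden peg of the storage rack, on the board
- sleeve_d: the largest sanding sleeve: an upright, stiff tube open at both ends, brown abrasive outside and cardboard inside, 60 mm outer diameter, 54 mm inner diameter, 75 mm tall, about 50 g. Origin at the centre of its underside, z up along the tube; its yaw means nothing. At the start it stands over a wooden peg of the storage rack, on the board
- peg_a: fixed wooden peg of the storage rack under sleeve_a at the start (all four look alike): 10 mm diameter, 50 mm tall. Origin at its foot, on the board 18 mm above the table, z up; its y axis runs along the row towards the rack's upright end board (first peg: farthest along y). That rack: a fixed wooden board 110 x 370 x 18 mm, pegs 76 mm apart
- peg_b: fixed wooden peg of the storage rack under sleeve_b at the start (all four look alike): 10 mm diameter, 50 mm tall. Origin at its foot, on the board 18 mm above the table, z up; its y axis runs along the row towards the rack's upright end board (first peg: farthest along y). End board: dark wood, 18 mm thick, top 86 mm above the table, inner face 53 mm from the first peg's axis
- peg_c: fixed wooden peg of the storage rack under sleeve_c at the start (all four look alike): 10 mm diameter, 50 mm tall. Origin at its foot, on the board 18 mm above the table, z up; its y axis runs along the row towards the rack's upright end board (first peg: farthest along y). Which sleeve stands where in the row varies
- peg_d: fixed wooden peg of the storage rack under sleeve_d at the start (all four look alike): 10 mm diameter, 50 mm tall. Origin at its foot, on the board 18 mm above the table, z up; its y axis runs along the row towards the rack's upright end board (first peg: farthest along y). The storage rack has no drum and no end board at its other end
- sander_rack: the sander's rack: fixed grey slab, 110 mm wide (x), 450 long (y), 18 thick, origin at the centre of its underside, z up. Four steel pegs, 10 mm diameter, 50 mm tall, rise from its top at x = 0, y = -114, -38, 38, 114 mm. On its ends (y = 186 and -186 mm) stand the drum and a stack of aluminium insert rings (68 mm diameter, 22 high); which is on which end varies
- drum: the sander's rubber drum, loose, on one end of the sander's rack, 72 mm from the nearest peg: black cylinder, 50 mm diameter, steel washers, nut and stud on top, 90 mm tall in all, 250 g. Origin at the centre of its underside, z up
Mind the look-alikes: they are no part of the job. What is shaped like the sleeve_c but purple is not meant.

How it is judged (in metres and radians):
At the end, for the whole second after the job is handed in: Each sleeve is released, at rest and upright (6 degrees) over its own peg of the sander's rack, axis within its free play round the peg (10 to 24 mm), foot within 5 mm of the rack's top; order from the drum as at first from the end board; drum upright within 15 mm of its start (angle between each of sleeve_a, sleeve_b, sleeve_c, sleeve_d, drum's own z axis and vertical below 0.1 rad and z of sleeve_a in the frame of sander_rack between 0.014 and 0.023 m and x of sleeve_a in the frame of sander_rack between -0.01 and 0.01 m and (y of sleeve_a in the frame of sander_rack between -0.124 and -0.104 m or y of sleeve_a in the frame of sander_rack between -0.048 and -0.028 m or y of sleeve_a in the frame of sander_rack between 0.028 and 0.048 m or y of sleeve_a in the frame of sander_rack between 0.104 and 0.124 m) and linear speed of each of sleeve_a, sleeve_b, sleeve_c, sleeve_d below 0.02 m/s and contact force between each of sleeve_a, sleeve_b, sleeve_c, sleeve_d and the fingers below 0.05 N and z of sleeve_b in the frame of sander_rack between 0.014 and 0.023 m and x of sleeve_b in the frame of sander_rack between -0.014 and 0.014 m and (y of sleeve_b in the frame of sander_rack between -0.128 and -0.1 m or y of sleeve_b in the frame of sander_rack between -0.052 and -0.024 m or y of sleeve_b in the frame of sander_rack between 0.024 and 0.052 m or y of sleeve_b in the frame of sander_rack between 0.1 and 0.128 m) and z of sleeve_c in the frame of sander_rack between 0.014 and 0.023 m and x of sleeve_c in the frame of sander_rack between -0.019 and 0.019 m and (y of sleeve_c in the frame of sander_rack between -0.133 and -0.095 m or y of sleeve_c in the frame of sander_rack between -0.057 and -0.019 m or y of sleeve_c in the frame of sander_rack between 0.019 and 0.057 m or y of sleeve_c in the frame of sander_rack between 0.095 and 0.133 m) and z of sleeve_d in the frame of sander_rack between 0.014 and 0.023 m and x of sleeve_d in the frame of sander_rack between -0.024 and 0.024 m and (y of sleeve_d in the frame of sander_rack between -0.138 and -0.09 m or y of sleeve_d in the frame of sander_rack between -0.062 and -0.014 m or y of sleeve_d in the frame of sander_rack between 0.014 and 0.062 m or y of sleeve_d in the frame of sander_rack between 0.09 and 0.138 m) and ((y of peg_a in the frame of peg_b above 0 m and y of peg_b in the frame of peg_c above 0 m and y of peg_c in the frame of peg_d above 0 m and horizontal distance between sleeve_a and drum below 0.11 m and horizontal distance between sleeve_b and drum between 0.11 and 0.186 m and horizontal distance between sleeve_c and drum between 0.186 and 0.262 m and horizontal distance between sleeve_d and drum above 0.262 m) or (y of peg_a in the frame of peg_b above 0 m and y of peg_b in the frame of peg_d above 0 m and y of peg_d in the frame of peg_c above 0 m and horizontal distance between sleeve_a and drum below 0.11 m and horizontal distance between sleeve_b and drum between 0.11 and 0.186 m and horizontal distance between sleeve_d and drum between 0.186 and 0.262 m and horizontal distance between sleeve_c and drum above 0.262 m) or (y of peg_a in the frame of peg_c above 0 m and y of peg_c in the frame of peg_b above 0 m and y of peg_b in the frame of peg_d above 0 m and horizontal distance between sleeve_a and drum below 0.11 m and horizontal distance between sleeve_c and drum between 0.11 and 0.186 m and horizontal distance between sleeve_b and drum between 0.186 and 0.262 m and horizontal distance between sleeve_d and drum above 0.262 m) or (y of peg_a in the frame of peg_c above 0 m and y of peg_c in the frame of peg_d above 0 m and y of peg_d in the frame of peg_b above 0 m and horizontal distance between sleeve_a and drum below 0.11 m and horizontal distance between sleeve_c and drum between 0.11 and 0.186 m and horizontal distance between sleeve_d and drum between 0.186 and 0.262 m and horizontal distance between sleeve_b and drum above 0.262 m) or (y of peg_a in the frame of peg_d above 0 m and y of peg_d in the frame of peg_b above 0 m and y of peg_b in the frame of peg_c above 0 m and horizontal distance between sleeve_a and drum below 0.11 m and horizontal distance between sleeve_d and drum between 0.11 and 0.186 m and horizontal distance between sleeve_b and drum between 0.186 and 0.262 m and horizontal distance between sleeve_c and drum above 0.262 m) or (y of peg_a in the frame of peg_d above 0 m and y of peg_d in the frame of peg_c above 0 m and y of peg_c in the frame of peg_b above 0 m and horizontal distance between sleeve_a and drum below 0.11 m and horizontal distance between sleeve_d and drum between 0.11 and 0.186 m and horizontal distance between sleeve_c and drum between 0.186 and 0.262 m and horizontal distance between sleeve_b and drum above 0.262 m) or (y of peg_b in the frame of peg_a above 0 m and y of peg_a in the frame of peg_c above 0 m and y of peg_c in the frame of peg_d above 0 m and horizontal distance between sleeve_b and drum below 0.11 m and horizontal distance between sleeve_a and drum between 0.11 and 0.186 m and horizontal distance between sleeve_c and drum between 0.186 and 0.262 m and horizontal distance between sleeve_d and drum above 0.262 m) or (y of peg_b in the frame of peg_a above 0 m and y of peg_a in the frame of peg_d above 0 m and y of peg_d in the frame of peg_c above 0 m and horizontal distance between sleeve_b and drum below 0.11 m and horizontal distance between sleeve_a and drum between 0.11 and 0.186 m and horizontal distance between sleeve_d and drum between 0.186 and 0.262 m and horizontal distance between sleeve_c and drum above 0.262 m) or (y of peg_b in the frame of peg_c above 0 m and y of peg_c in the frame of peg_a above 0 m and y of peg_a in the frame of peg_d above 0 m and horizontal distance between sleeve_b and drum below 0.11 m and horizontal distance between sleeve_c and drum between 0.11 and 0.186 m and horizontal distance between sleeve_a and drum between 0.186 and 0.262 m and horizontal distance between sleeve_d and drum above 0.262 m) or (y of peg_b in the frame of peg_c above 0 m and y of peg_c in the frame of peg_d above 0 m and y of peg_d in the frame of peg_a above 0 m and horizontal distance between sleeve_b and drum below 0.11 m and horizontal distance between sleeve_c and drum between 0.11 and 0.186 m and horizontal distance between sleeve_d and drum between 0.186 and 0.262 m and horizontal distance between sleeve_a and drum above 0.262 m) or (y of peg_b in the frame of peg_d above 0 m and y of peg_d in the frame of peg_a above 0 m and y of peg_a in the frame of peg_c above 0 m and horizontal distance between sleeve_b and drum below 0.11 m and horizontal distance between sleeve_d and drum between 0.11 and 0.186 m and horizontal distance between sleeve_a and drum between 0.186 and 0.262 m and horizontal distance between sleeve_c and drum above 0.262 m) or (y of peg_b in the frame of peg_d above 0 m and y of peg_d in the frame of peg_c above 0 m and y of peg_c in the frame of peg_a above 0 m and horizontal distance between sleeve_b and drum below 0.11 m and horizontal distance between sleeve_d and drum between 0.11 and 0.186 m and horizontal distance between sleeve_c and drum between 0.186 and 0.262 m and horizontal distance between sleeve_a and drum above 0.262 m) or (y of peg_c in the frame of peg_a above 0 m and y of peg_a in the frame of peg_b above 0 m and y of peg_b in the frame of peg_d above 0 m and horizontal distance between sleeve_c and drum below 0.11 m and horizontal distance between sleeve_a and drum between 0.11 and 0.186 m and horizontal distance between sleeve_b and drum between 0.186 and 0.262 m and horizontal distance between sleeve_d and drum above 0.262 m) or (y of peg_c in the frame of peg_a above 0 m and y of peg_a in the frame of peg_d above 0 m and y of peg_d in the frame of peg_b above 0 m and horizontal distance between sleeve_c and drum below 0.11 m and horizontal distance between sleeve_a and drum between 0.11 and 0.186 m and horizontal distance between sleeve_d and drum between 0.186 and 0.262 m and horizontal distance between sleeve_b and drum above 0.262 m) or (y of peg_c in the frame of peg_b above 0 m and y of peg_b in the frame of peg_a above 0 m and y of peg_a in the frame of peg_d above 0 m and horizontal distance between sleeve_c and drum below 0.11 m and horizontal distance between sleeve_b and drum between 0.11 and 0.186 m and horizontal distance between sleeve_a and drum between 0.186 and 0.262 m and horizontal distance between sleeve_d and drum above 0.262 m) or (y of peg_c in the frame of peg_b above 0 m and y of peg_b in the frame of peg_d above 0 m and y of peg_d in the frame of peg_a above 0 m and horizontal distance between sleeve_c and drum below 0.11 m and horizontal distance between sleeve_b and drum between 0.11 and 0.186 m and horizontal distance between sleeve_d and drum between 0.186 and 0.262 m and horizontal distance between sleeve_a and drum above 0.262 m) or (y of peg_c in the frame of peg_d above 0 m and y of peg_d in the frame of peg_a above 0 m and y of peg_a in the frame of peg_b above 0 m and horizontal distance between sleeve_c and drum below 0.11 m and horizontal distance between sleeve_d and drum between 0.11 and 0.186 m and horizontal distance between sleeve_a and drum between 0.186 and 0.262 m and horizontal distance between sleeve_b and drum above 0.262 m) or (y of peg_c in the frame of peg_d above 0 m and y of peg_d in the frame of peg_b above 0 m and y of peg_b in the frame of peg_a above 0 m and horizontal distance between sleeve_c and drum below 0.11 m and horizontal distance between sleeve_d and drum between 0.11 and 0.186 m and horizontal distance between sleeve_b and drum between 0.186 and 0.262 m and horizontal distance between sleeve_a and drum above 0.262 m) or (y of peg_d in the frame of peg_a above 0 m and y of peg_a in the frame of peg_b above 0 m and y of peg_b in the frame of peg_c above 0 m and horizontal distance between sleeve_d and drum below 0.11 m and horizontal distance between sleeve_a and drum between 0.11 and 0.186 m and horizontal distance between sleeve_b and drum between 0.186 and 0.262 m and horizontal distance between sleeve_c and drum above 0.262 m) or (y of peg_d in the frame of peg_a above 0 m and y of peg_a in the frame of peg_c above 0 m and y of peg_c in the frame of peg_b above 0 m and horizontal distance between sleeve_d and drum below 0.11 m and horizontal distance between sleeve_a and drum between 0.11 and 0.186 m and horizontal distance between sleeve_c and drum between 0.186 and 0.262 m and horizontal distance between sleeve_b and drum above 0.262 m) or (y of peg_d in the frame of peg_b above 0 m and y of peg_b in the frame of peg_a above 0 m and y of peg_a in the frame of peg_c above 0 m and horizontal distance between sleeve_d and drum below 0.11 m and horizontal distance between sleeve_b and drum between 0.11 and 0.186 m and horizontal distance between sleeve_a and drum between 0.186 and 0.262 m and horizontal distance between sleeve_c and drum above 0.262 m) or (y of peg_d in the frame of peg_b above 0 m and y of peg_b in the frame of peg_c above 0 m and y of peg_c in the frame of peg_a above 0 m and horizontal distance between sleeve_d and drum below 0.11 m and horizontal distance between sleeve_b and drum between 0.11 and 0.186 m and horizontal distance between sleeve_c and drum between 0.186 and 0.262 m and horizontal distance between sleeve_a and drum above 0.262 m) or (y of peg_d in the frame of peg_c above 0 m and y of peg_c in the frame of peg_a above 0 m and y of peg_a in the frame of peg_b above 0 m and horizontal distance between sleeve_d and drum below 0.11 m and horizontal distance between sleeve_c and drum between 0.11 and 0.186 m and horizontal distance between sleeve_a and drum between 0.186 and 0.262 m and horizontal distance between sleeve_b and drum above 0.262 m) or (y of peg_d in the frame of peg_c above 0 m and y of peg_c in the frame of peg_b above 0 m and y of peg_b in the frame of peg_a above 0 m and horizontal distance between sleeve_d and drum below 0.11 m and horizontal distance between sleeve_c and drum between 0.11 and 0.186 m and horizontal distance between sleeve_b and drum between 0.186 and 0.262 m and horizontal distance between sleeve_a and drum above 0.262 m)) and distance of drum from where it was at the start of the episode below 0.015 m); the robot touches nothing.
It fails at once if the rubber drum is knocked over or pushed more than 30 mm (distance of drum from where it was at the start of the episode above 0.03 m or angle between drum's own z axis and vertical above 0.5 rad).
It also fails if it takes over 99 s, if anything falls off the work surface, if the arm or the gripper's body presses on something with over 40 N, if the wrist force passes 120 N, or if a joint passes its speed limit or range.

## Working session

There is one attempt and no reset: what is moved stays moved. The work goes in short steps, Python scripts to look and compute and a tool call to move; the robot and the scene stay as the last step left them, time stands still between calls to the robot, and variables do not carry over. Pictures are saved under pics/ and viewed, at most 14 in all, crops included, and the job is handed in when it is done.

Besides the shell and the picture viewer there is one more tool, called after "Emit:" as a command line: name --pt "numbers of a row" for each row, then --argument value for the rest. play_rows: Moves the arm, as the interface text tells. Its arguments: {"type":"object","properties":{"series":{"type":"array","items":{"type":"array","items":{"type":"number"}}},"newtons":{"type":"number"}},"required":["series"]}

```bash
mkdir -p pics
cat > h.py <<'E'
from cell import *
import numpy as np, cv2
def ray(p,u,v):
    R,_=cv2.Rodrigues(np.array(p["rvec"],float)); t=np.array(p["tvec"],float).ravel()
    f=200/np.tan(np.radians(p["vfov"])/2)
    d=R.T@np.array([(u-p["cx"])/f,(v-p["cy"])/f,1]); return -R.T@t,d
def onz(p,u,v,z):
    o,d=ray(p,u,v); return (o+d*(z-o[2])/d[2])[:2]
def proj(p,X):
    R,_=cv2.Rodrigues(np.array(p["rvec"],float)); c=R@np.array(X,float)+np.array(p["tvec"],float).ravel()
    f=200/np.tan(np.radians(p["vfov"])/2); return c[0]/c[2]*f+p["cx"],c[1]/c[2]*f+p["cy"]
def save(p,n): cv2.imwrite("pics/"+n+".png",p["img"][:,:,::-1])
E
python3 - <<'E'
from h import *
for n in("top","scene"):
    p=grab_frame(n); save(p,n+"0"); print(n,p["vfov"],onz(p,320,200,18))
    for t in("sleeve_a","peg_a","drum","sander_rack"):
        for d in spot_in(p,t)[:6]: print(t,round(d["score"],2),np.round(d["box"]))
print(observe()["tcp_pos"],observe()["eef_rot"])
E
```

```text
top 49.24428929185086 [5.21250221e+02 1.41715217e-01]
sleeve_a 0.81 [431. 192. 458. 211.]
sleeve_a 0.78 [396. 125. 417. 149.]
sleeve_a 0.72 [379. 181. 405. 207.]
sleeve_a 0.71 [353. 177. 375. 198.]
sleeve_a 0.59 [408. 190. 425. 206.]
sleeve_a 0.56 [334. 129. 353. 154.]
drum 0.97 [147. 204. 176. 225.]
sander_rack 0.95 [151. 177. 314. 236.]
scene 42.78564942515991 [505.2168976   30.55412241]
sleeve_a 0.94 [235. 292. 264. 330.]
sleeve_a 0.92 [224. 219. 254. 261.]
sleeve_a 0.82 [155. 240. 183. 273.]
sleeve_a 0.81 [192. 231. 214. 264.]
sleeve_a 0.76 [309. 249. 335. 289.]
sleeve_a 0.75 [210. 178. 231. 210.]
drum 0.61 [438. 112. 461. 143.]
sander_rack 0.85 [314. 127. 472. 232.]
[ 177.39864267 -599.25144324  211.17173573] [[ 9.58864667e-01  2.83863612e-01  1.26730195e-05]
 [ 2.83863612e-01 -9.58864666e-01  3.74395203e-05]
 [ 2.27794281e-05 -3.23020240e-05 -9.99999999e-01]]
```

Run:
```python
import cv2
a=cv2.imread("pics/top0.png")[110:260,130:480]; cv2.imwrite("pics/top0c.png",cv2.resize(a,(800,343),interpolation=cv2.INTER_CUBIC))
a=cv2.imread("pics/scene0.png")[90:350,130:490]; cv2.imwrite("pics/scene0c.png",cv2.resize(a,(800,578),interpolation=cv2.INTER_CUBIC))
```

```text
(no output)
```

View pics/top0c.png

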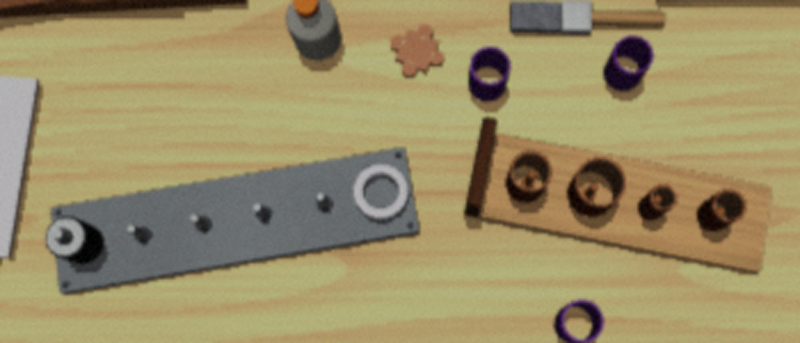

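View pics/scene0c.png

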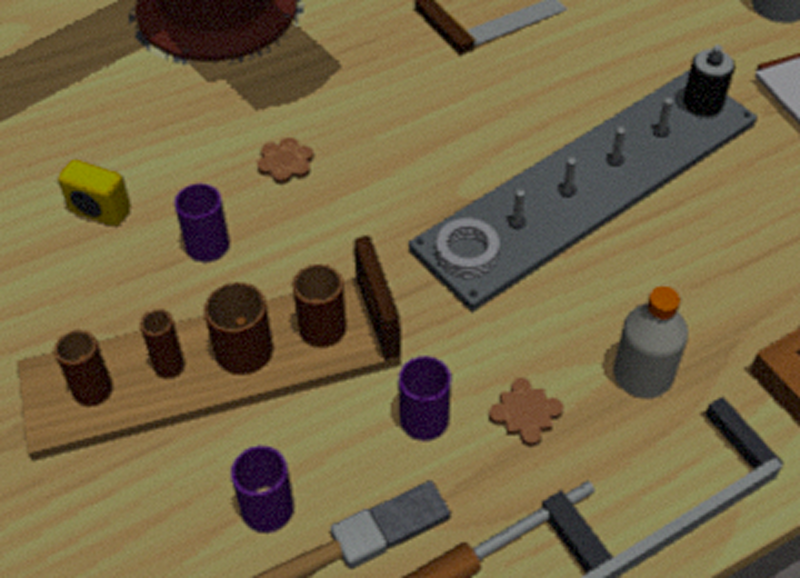

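The end-board order is c (crop 528,178), d (597,187), a (657,203), b (722,210). All four are brown and stand on the wooden rack. The look-alikes are the three purple tubes off the rack at (490,75), (628,62) and (580,322). The drum is at the left end of the grey rack, at (70,238).

Run:
```python
from h import *
pt=grab_frame("top"); ps=grab_frame("scene")
def tri(a,b):
    (o1,d1),(o2,d2)=ray(pt,*a),ray(ps,*b)
    s=np.linalg.lstsq(np.c_[d1,-d2],o2-o1,rcond=None)[0]; return (o1+d1*s[0]+o2+d2*s[1])/2
T=lambda x,y:(130+x/2.2857,110+y/2.2867); S=lambda x,y:(130+x/2.2222,90+y/2.223)
print("pegs tip z68")
for q,s in zip([(129,228),(196,216),(258,206),(322,196)],[(667,102),(620,131),(571,161),(519,193)]): print(onz(pt,*T(*q),68),onz(ps,*S(*s),68),tri(T(*q),S(*s)))
print("rims z93")
for q,s in zip([(530,173),(599,183),(659,199),(726,206)],[(319,285),(237,307),(158,324),(80,348)]): print(onz(pt,*T(*q),93),onz(ps,*S(*s),93),tri(T(*q),S(*s)))
print("drum",onz(pt,*T(68,235),105)); print("bottle",tri(T(307,5),S(664,300)))
for p,n in((pt,"top"),(ps,"sc")):
  for c in("sleeve_a","sander_rack","peg_a","drum"):
    for d in spot_point(p,c)[:7]: print(n,c,round(d["score"],2),np.round(d["centre"],1),onz(p,*d["centre"],0 if c=="sander_rack" else 18))
```

```text
pegs tip z68
[489.1781697  363.93753601] [493.60909354 358.21671515] [489.39539841 364.42387445  62.11200071]
[502.89093807 284.52078177] [505.56511649 283.89570519] [503.48989086 285.457743    65.32280745]
[514.28383421 210.75230228] [517.17466828 210.11164385] [514.95507191 211.57967746  65.10164788]
[525.68534721 134.38339781] [529.12467364 135.29268019] [526.73034465 135.73268293  65.14044864]
rims z93
[ 546.10395072 -112.45808137] [ 553.82949432 -112.15468119] [ 548.17054243 -111.67859479   85.94831769]
[ 533.35451578 -192.82140503] [ 539.39006925 -192.21575412] [ 534.87642763 -192.45535279   87.60572705]
[ 513.6573872  -261.91320732] [ 521.33797529 -265.32771659] [ 515.09008884 -264.17219051   84.5006824 ]
[ 504.63023142 -339.31209604] [ 511.72730648 -338.49579148] [ 506.13736761 -339.74297821   86.60783135]
drum [475.95065393 422.57445572]
bottle [746.4395975  150.04167717 122.90128404]
top sleeve_a 0.89 [405.2 140.6] [ 694.54859528 -249.81828653]
top sleeve_a 0.85 [386.5 196. ] [ 530.97794234 -189.043522  ]
top sleeve_a 0.79 [342.5 145.9] [680.4509442  -66.89874025]
top sleev
[... 490 characters left out ...]
[168.8 216.4] [478.24970348 428.49841404]
top drum 0.18 [414.3 200.3] [ 517.81724857 -267.30330226]
sc sleeve_a 0.97 [252. 318.] [ 707.42982809 -241.48954185]
sc sleeve_a 0.91 [317.6 277.7] [690.24381033 -79.437483  ]
sc sleeve_a 0.9 [172.8 266.3] [ 511.60510716 -340.98726708]
sc sleeve_a 0.86 [276.1 238. ] [ 553.80041524 -111.2103802 ]
sc sleeve_a 0.79 [206.5 254.7] [ 519.14972198 -265.83984124]
sc sleeve_a 0.64 [223.9 203.5] [ 402.58712963 -175.78324418]
sc sleeve_a 0.57 [240.5 249.8] [ 543.89683648 -194.80900701]
sc sander_rack 0.83 [393.5 173.5] [507.74706931 245.42633745]
sc sander_rack 0.66 [447.5 138.1] [471.81617184 447.96690359]
sc drum 0.84 [447.2 134.9] [474.77915143 440.10153115]
```

```bash
cat >> h.py <<'E'
from scipy.spatial.transform import Rotation as Ro
def go(x,y,z,az):
    s=observe(); R=np.array(s["eef_rot"]); a=np.radians(az)
    Y=np.array([np.cos(a),np.sin(a),0]); Z=np.array([0,0,-1.]); G=np.c_[np.cross(Y,Z),Y,Z]
    d=R.T@(np.array([x,y,z])-s["tcp_pos"])/1000
    print("t",round(s["t"],2),"tcp",np.round(s["tcp_pos"],1),"-> row",np.round(d,3),np.round(Ro.from_matrix(R.T@G).as_rotvec(),3),"rows",np.linalg.norm(d)/.0417)
def wcam(p,X,s):
    "world point to wrist pixel"
    T=np.linalg.inv(np.array(p["tool_from_camera"])); t=np.array(s["eef_rot"]).T@(np.array(X)-s["tcp_pos"])
    c=T[:3,:3]@t+T[:3,3]; f=200/np.tan(np.radians(p["vfov"])/2); th=np.arctan2(np.hypot(*c[:2]),c[2]); h=c[:2]/np.hypot(*c[:2])
    return p["cx"]+f*th*h[0],p["cy"]+f*th*h[1]
def wonz(p,u,v,z,s):
    f=200/np.tan(np.radians(p["vfov"])/2); q=np.array([u-p["cx"],v-p["cy"]]); r=np.hypot(*q); th=r/f
    d=np.r_[q/r*np.sin(th),np.cos(th)]; T=np.array(p["tool_from_camera"]); R=np.array(s["eef_rot"])
    o=np.array(s["tcp_pos"])+R@T[:3,3]; d=R@T[:3,:3]@d; return (o+d*(z-o[2])/d[2])[:2]
E
python3 - <<'E'
from h import *
go(535,-192,230,-10.7)
p=grab_frame("wrist"); print(np.round(p["tool_from_camera"],2),p["vfov"])
E
```

```text
t 1.0 tcp [ 177.4 -599.3  211.2] -> row [ 0.458 -0.289 -0.019] [ 0.     0.    -1.096] rows 13.005391867496721
[[-0.0000e+00 -9.5000e-01 -3.2000e-01  7.9960e+01]
 [ 1.0000e+00 -0.0000e+00 -0.0000e+00 -5.0000e-02]
 [-0.0000e+00 -3.2000e-01  9.5000e-01 -1.6288e+02]
 [ 0.0000e+00  0.0000e+00  0.0000e+00  1.0000e+00]] 65.70646984690485
```

Emit:
play_rows --pt "0.458 -0.289 -0.019 0 0 -1.096 1" --pt "0.458 -0.289 -0.019 0 0 -1.096 1" --pt "0.458 -0.289 -0.019 0 0 -1.096 1" --pt "0.458 -0.289 -0.019 0 0 -1.096 1" --pt "0.458 -0.289 -0.019 0 0 -1.096 1" --pt "0.458 -0.289 -0.019 0 0 -1.096 1" --pt "0.458 -0.289 -0.019 0 0 -1.096 1" --pt "0.458 -0.289 -0.019 0 0 -1.096 1" --pt "0.458 -0.289 -0.019 0 0 -1.096 1" --pt "0.458 -0.289 -0.019 0 0 -1.096 1" --pt "0.458 -0.289 -0.019 0 0 -1.096 1" --pt "0.458 -0.289 -0.019 0 0 -1.096 1"

```text
t: 2.05
tcp_pos: [508.0, -221.8, 229.2]
eef_rot: [[0.186, 0.983, 0.001], [0.983, -0.186, -0.001], [-0.0, 0.001, -1.0]]
force: [0.1, -0.9, -0.2]
finger_gap: 85.8
finger_force: 0.0
```

Run:
```python
from h import *
go(535,-192,230,-10.7)
s=observe(); p=grab_frame("wrist"); save(p,"w1")
for d in masks_of(p,"sleeve_a")[:7]: print(round(d["score"],2),np.round(d["box"]))
for d in spot_point(p,"sleeve_a")[:7]: print(round(d["score"],2),d["centre"],wonz(p,*d["centre"],18,s))
for n,X in dict(c=(550,-112,93),d=(535,-192,93),a=(517,-264,93),b=(507,-340,93)).items(): print(n,wcam(p,X,s))
```

```text
t 2.05 tcp [ 508.  -221.8  229.2] -> row [ 0.034  0.021 -0.001] [ 0.001  0.    -0.   ] rows 0.9640289679851156
0.9 [316. 239. 353. 296.]
0.78 [170. 123. 228. 172.]
0.75 [439. 131. 498. 186.]
0.71 [319. 184. 351. 234.]
0.7 [309. 115. 372. 180.]
0.68 [314.  36. 371.  90.]
0.66 [412.   3. 474.  46.]
0.97 [429.8, 27.5] [673.20274066 -73.21262817]
0.93 [331.8, 250.6] [ 501.24931131 -342.38341353]
0.66 [457.0, 150.9] [ 687.11748267 -234.77260301]
0.56 [334.5, 68.3] [ 546.26827537 -109.85764867]
0.56 [213.1, 141.0] [ 381.23204618 -165.58229971]
c (np.float64(342.5861331591697), np.float64(62.390803908355934))
d (np.float64(342.01855656461487), np.float64(145.99545271016774))
a (np.float64(336.46736910023156), np.float64(216.85302515966595))
b (np.float64(338.7264409301327), np.float64(278.5895842399485))
```

View pics/w1.png

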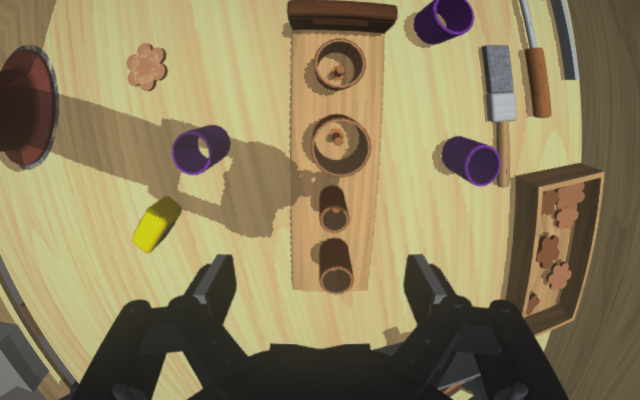

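The wrist view shows the four brown sleeves in order from the end board (343,15). The rim centres are c (340,64), d (341,146), a (334,217) and b (336,279). The purple tubes lie off the board.

Run:
```python
from h import *
s=observe(); p=grab_frame("wrist")
g=cv2.cvtColor(p["img"],cv2.COLOR_RGB2GRAY)
for n,c in dict(c=(340,64),d=(341,146),a=(334,217),b=(336,279)).items(): print(n,wonz(p,*c,93,s))
go(548,-111.5,220,-10.7); go(548,-111.5,52,-10.7)
```

```text
c [ 546.97924667 -112.45594954]
d [ 534.09793394 -191.14065837]
a [ 514.89334898 -263.01800617]
b [ 504.67701713 -339.24660468]
t 2.25 tcp [ 507.4 -222.7  228.8] -> row [0.117 0.019 0.009] [-0.     0.     0.002] rows 2.8464656084406257
t 2.25 tcp [ 507.4 -222.7  228.8] -> row [0.117 0.02  0.177] [-0.     0.     0.002] rows 5.101697487384317
```

Emit:
play_rows --newtons 30 --pt "0.117 0.019 0.0 0 0 0.002 1" --pt "0.117 0.019 0.0 0 0 0.002 1" --pt "0.117 0.019 0.0 0 0 0.002 1" --pt "0.117 0.019 0.04 0 0 0.002 1" --pt "0.117 0.019 0.08 0 0 0.002 1" --pt "0.117 0.019 0.12 0 0 0.002 1" --pt "0.117 0.019 0.15 0 0 0.002 1" --pt "0.117 0.019 0.177 0 0 0.002 1" --pt "0.117 0.019 0.177 0 0 0.002 -1" --pt "0.117 0.019 0.177 0 0 0.002 -1" --pt "0.117 0.019 0.177 0 0 0.002 -1" --pt "0.117 0.019 0.177 0 0 0.002 -1"

```text
t: 3.25
tcp_pos: [549.3, -113.5, 54.8]
eef_rot: [[0.189, 0.982, 0.005], [0.982, -0.189, -0.002], [-0.001, 0.005, -1.0]]
force: [-0.2, -0.3, -0.5]
finger_gap: 48.4
finger_force: 31.5
```

Run:
```python
from h import *
s=observe(); print(s["finger_gap"],s["finger_force"])
go(548,-112,180,-10.7); go(489,360,180,9.5)
```

```text
48.35539569166646 31.46505762822926
t 3.25 tcp [ 549.3 -113.5   54.8] -> row [ 0.001 -0.001 -0.125] [ 0.005  0.001 -0.003] rows 3.002085314617352
t 3.25 tcp [ 549.3 -113.5   54.8] -> row [ 0.454 -0.148 -0.126] [ 0.005  0.002 -0.356] rows 11.834066758801256
```

Emit:
play_rows --pt "0 0 -0.04 0 0 0 -1" --pt "0 0 -0.08 0 0 0 -1" --pt "0 0 -0.12 0 0 0 -1" --pt "0.03 -0.01 -0.126 0 0 -0.03 -1" --pt "0.454 -0.148 -0.126 0 0 -0.356 -1" --pt "0.454 -0.148 -0.126 0 0 -0.356 -1" --pt "0.454 -0.148 -0.126 0 0 -0.356 -1" --pt "0.454 -0.148 -0.126 0 0 -0.356 -1" --pt "0.454 -0.148 -0.126 0 0 -0.356 -1" --pt "0.454 -0.148 -0.126 0 0 -0.356 -1" --pt "0.454 -0.148 -0.126 0 0 -0.356 -1" --pt "0.454 -0.148 -0.126 0 0 -0.356 -1"

```text
t: 4.25
tcp_pos: [501.9, 252.1, 180.9]
eef_rot: [[-0.166, 0.986, 0.005], [0.986, 0.166, 0.002], [0.001, 0.005, -1.0]]
force: [0.8, -0.8, -0.0]
finger_gap: 48.4
finger_force: 31.5
```

Run:
```python
from h import *
s=observe(); print(s["finger_gap"],s["finger_force"])
s=observe(); p=grab_frame("wrist"); save(p,"w2")
for n,X in dict(p1=(489,360,68),p2=(502,285,68),p3=(514,210,68),p4=(527,136,68)).items(): print(n,wcam(p,X,s))
go(489,360,180,9.5)
```

```text
48.414169195593104 31.54619425535202
p1 (np.float64(326.1781766022999), np.float64(67.69293152988413))
p2 (np.float64(326.3730312789384), np.float64(152.49414133325044))
p3 (np.float64(325.24086456801774), np.float64(229.8655839365565))
p4 (np.float64(325.19056715939314), np.float64(292.60848719051273))
t 4.3 tcp [500.3 258.8 180.9] -> row [0.102 0.006 0.002] [ 0.005 -0.007  0.007] rows 2.441778272603429
```

View pics/w2.png

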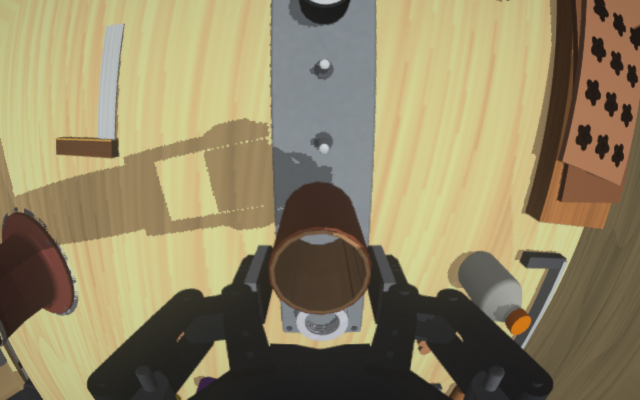

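The wrist view shows two free peg tips, the first beside the drum at (323,64) and the second at (323,148). Both are within 4 px of prediction. The held sleeve c is upright.

Run:
```python
from h import *
s=dict(observe()); p=grab_frame("wrist"); 
s["tcp_pos"]=[501.9,252.1,180.9]; s["eef_rot"]=[[-0.166,.986,.005],[.986,.166,.002],[.001,.005,-1]]
print(wonz(p,323,64,68,s),wonz(p,323,148,68,s))
go(487.5,361,180,9.5);go(487.5,361,54,9.5)
```

```text
[485.79034282 362.82433285] [498.36023999 288.5593114 ]
t 4.35 tcp [501.  255.2 180.7] -> row [0.107 0.005 0.001] [ 0.004 -0.003  0.008] rows 2.5584580929372116
t 4.35 tcp [501.  255.2 180.7] -> row [0.106 0.004 0.127] [ 0.004 -0.003  0.008] rows 3.972232891212356
```

Emit:
play_rows --pt "0.04 0.002 0.0 0 0 0.008 -1" --pt "0.08 0.004 0.0 0 0 0.008 -1" --pt "0.107 0.005 0.0 0 0 0.008 -1" --pt "0.107 0.005 0.0 0 0 0.008 -1" --pt "0.107 0.005 0.0 0 0 0.008 -1" --pt "0.107 0.005 0.04 0 0 0.008 -1" --pt "0.107 0.005 0.08 0 0 0.008 -1" --pt "0.107 0.005 0.11 0 0 0.008 -1" --pt "0.107 0.005 0.118 0 0 0.008 -1" --pt "0.107 0.005 0.118 0 0 0.008 -1"

```text
t: 5.18
tcp_pos: [487.6, 354.1, 58.0]
eef_rot: [[-0.157, 0.988, -0.004], [0.988, 0.157, -0.002], [-0.002, -0.004, -1.0]]
force: [0.0, 0.2, 0.5]
finger_gap: 48.4
finger_force: 31.5
```

Run:
```python
from h import *
s=observe(); print(s["finger_gap"],s["finger_force"],s["force"])
go(487.5,361,54,9.5)
```

```text
48.41541405234137 31.549778105691075 [0.024041   0.17908087 0.52094307]
t 5.18 tcp [487.6 354.1  58. ] -> row [0.007 0.001 0.004] [-0.004  0.002 -0.008] rows 0.19222367928113276
```

Emit:
play_rows --pt "0.006 0.001 0.003 0 0 0 -1" --pt "0.006 0.001 0.004 0 0 0 -1" --pt "0.006 0.001 0.004 0 0 0 -1" --pt "0.006 0.001 0.004 0 0 0 0.4" --pt "0.006 0.001 0.004 0 0 0 0.6" --pt "0.006 0.001 0.004 0 0 0 1" --pt "0.006 0.001 0.004 0 0 0 1" --pt "0.006 0.001 0.004 0 0 0 1" --pt "0.006 0.001 -0.03 0 0 0 1" --pt "0.006 0.001 -0.07 0 0 0 1" --pt "0.006 0.001 -0.11 0 0 0 1" --pt "0.006 0.001 -0.11 0 0 0 1"

```text
t: 6.18
tcp_pos: [493.2, 365.0, 180.5]
eef_rot: [[-0.159, 0.987, 0.014], [0.987, 0.158, 0.008], [0.006, 0.015, -1.0]]
force: [0.1, -0.2, 3.1]
finger_gap: 85.4
finger_force: 0.0
```

Run:
```python
from h import *
s=observe(); print(s["finger_gap"],s["force"])
go(534.5,-191.5,175,-10.7)
p=grab_frame("top"); save(p,"top1")
a=p["img"][110:260,130:480,::-1]; cv2.imwrite("pics/top1c.png",cv2.resize(a,(800,343),interpolation=cv2.INTER_CUBIC))
```

```text
85.43048183163766 [ 0.06049015 -0.18543988  3.10952332]
t 6.18 tcp [493.2 365.  180.5] -> row [-0.556 -0.047  0.002] [ 0.014 -0.008  0.346] rows 13.38214768549599
```

View pics/top1c.png

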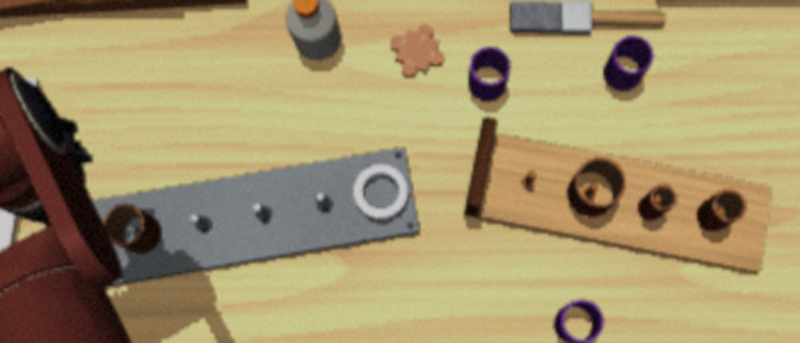

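Sleeve c sits over the first peg, at (132,230). Next is d.

Emit:
play_rows --pt "-0.556 -0.047 0.0 0 0 0.346 1" --pt "-0.556 -0.047 0.0 0 0 0.346 1" --pt "-0.556 -0.047 0.0 0 0 0.346 1" --pt "-0.556 -0.047 0.0 0 0 0.346 1" --pt "-0.556 -0.047 0.0 0 0 0.346 1" --pt "-0.556 -0.047 0.0 0 0 0.346 1" --pt "-0.556 -0.047 0.0 0 0 0.346 1" --pt "-0.556 -0.047 0.0 0 0 0.346 1" --pt "-0.556 -0.047 0.0 0 0 0.346 1" --pt "-0.556 -0.047 0.0 0 0 0.346 1" --pt "-0.556 -0.047 0.0 0 0 0.346 1" --pt "-0.556 -0.047 0.0 0 0 0.346 1"

```text
t: 7.23
tcp_pos: [524.9, -138.1, 168.4]
eef_rot: [[0.186, 0.983, -0.001], [0.983, -0.186, 0.001], [0.0, -0.002, -1.0]]
force: [0.2, 0.7, -0.2]
finger_gap: 85.5
finger_force: 0.0
```

Emit:
play_rows --pt "0 0 0 0 0 0 1" --pt "0 0 0 0 0 0 1" --pt "0 0 0 0 0 0 1"

```text
t: 7.48
tcp_pos: [525.2, -135.9, 168.5]
eef_rot: [[0.186, 0.982, -0.002], [0.982, -0.186, 0.001], [0.001, -0.002, -1.0]]
force: [0.4, 1.2, 1.4]
finger_gap: 85.6
finger_force: 0.0
```

Run:
```python
from h import *
go(534.5,-191.5,175,-10.7);go(534.5,-191.5,54,-10.7)
```

```text
t 7.48 tcp [ 525.2 -135.9  168.5] -> row [-0.053  0.019 -0.007] [-0.002 -0.001 -0.001] rows 1.3610741558037212
t 7.48 tcp [ 525.2 -135.9  168.5] -> row [-0.053  0.02   0.114] [-0.002 -0.001 -0.001] rows 3.0606921396918847
```

Emit:
play_rows --newtons 30 --pt "-0.03 0.01 0 0 0 0 1" --pt "-0.053 0.019 0 0 0 0 1" --pt "-0.053 0.019 0 0 0 0 1" --pt "-0.053 0.019 0 0 0 0 1" --pt "-0.053 0.019 0.04 0 0 0 1" --pt "-0.053 0.019 0.08 0 0 0 1" --pt "-0.053 0.019 0.114 0 0 0 1" --pt "-0.053 0.019 0.114 0 0 0 1" --pt "-0.053 0.019 0.114 0 0 0 -1" --pt "-0.053 0.019 0.114 0 0 0 -1" --pt "-0.053 0.019 0.114 0 0 0 -1" --pt "-0.053 0.019 0.114 0 0 0 -1"

```text
t: 8.48
tcp_pos: [536.7, -192.6, 59.0]
eef_rot: [[0.185, 0.983, 0.005], [0.983, -0.185, -0.002], [-0.001, 0.005, -1.0]]
force: [0.0, 0.2, -0.8]
finger_gap: 58.7
finger_force: 32.3
```

Run:
```python
from h import *
go(500.5,286.5,180,9.5)
```

```text
t 8.48 tcp [ 536.7 -192.6   59. ] -> row [ 0.464 -0.124 -0.122] [ 0.005  0.002 -0.352] rows 11.881987209404636
```

Emit:
play_rows --pt "0 0 -0.04 0 0 0 -1" --pt "0 0 -0.08 0 0 0 -1" --pt "0 0 -0.12 0 0 0 -1" --pt "0.03 -0.01 -0.122 0 0 -0.03 -1" --pt "0.464 -0.124 -0.122 0 0 -0.352 -1" --pt "0.464 -0.124 -0.122 0 0 -0.352 -1" --pt "0.464 -0.124 -0.122 0 0 -0.352 -1" --pt "0.464 -0.124 -0.122 0 0 -0.352 -1" --pt "0.464 -0.124 -0.122 0 0 -0.352 -1" --pt "0.464 -0.124 -0.122 0 0 -0.352 -1" --pt "0.464 -0.124 -0.122 0 0 -0.352 -1" --pt "0.464 -0.124 -0.122 0 0 -0.352 -1"

```text
t: 9.48
tcp_pos: [507.4, 174.1, 180.0]
eef_rot: [[-0.164, 0.986, 0.004], [0.986, 0.164, 0.001], [0.0, 0.004, -1.0]]
force: [0.4, -1.1, -0.3]
finger_gap: 58.8
finger_force: 32.9
```

Emit:
play_rows --pt "0 0 0 0 0 0 -1" --pt "0 0 0 0 0 0 -1" --pt "0 0 0 0 0 0 -1"

```text
t: 9.73
tcp_pos: [507.6, 172.0, 179.0]
eef_rot: [[-0.165, 0.986, 0.002], [0.986, 0.165, -0.0], [-0.0, 0.002, -1.0]]
force: [0.1, 0.1, -1.1]
finger_gap: 59.0
finger_force: 32.9
```

Run:
```python
from h import *
go(500.5,286.5,180,9.5)
```

```text
t 9.73 tcp [507.6 172.  179. ] -> row [ 0.114  0.012 -0.001] [ 0.002  0.    -0.   ] rows 2.7523879637121382
```

Descend for d to TCP z ≈ 61.

Emit:
play_rows --pt "0.04 0.004 0 0 0 0 -1" --pt "0.08 0.008 0 0 0 0 -1" --pt "0.114 0.012 0 0 0 0 -1" --pt "0.114 0.012 0 0 0 0 -1" --pt "0.114 0.012 0 0 0 0 -1" --pt "0.114 0.012 0 0 0 0 -1" --pt "0.114 0.012 0.04 0 0 0 -1" --pt "0.114 0.012 0.08 0 0 0 -1" --pt "0.114 0.012 0.105 0 0 0 -1" --pt "0.114 0.012 0.114 0 0 0 -1" --pt "0.114 0.012 0.114 0 0 0 -1" --pt "0.114 0.012 0.114 0 0 0 -1"

```text
t: 10.73
tcp_pos: [501.3, 285.2, 64.6]
eef_rot: [[-0.162, 0.987, 0.001], [0.987, 0.162, 0.0], [0.0, 0.001, -1.0]]
force: [-0.0, 1.1, -0.8]
finger_gap: 58.9
finger_force: 32.9
```

Run:
```python
from h import *
s=observe(); print(s["finger_gap"],s["finger_force"],s["force"])
go(500.5,286.5,60,9.5)
```

```text
58.93798245801593 32.91727335428732 [-0.04549831  1.10288867 -0.80076375]
t 10.73 tcp [501.3 285.2  64.6] -> row [ 0.001 -0.001  0.005] [ 0.001 -0.    -0.003] rows 0.11579919117667273
```

Emit:
play_rows --pt "0.001 0 0.003 0 0 0 -1" --pt "0.001 0 0.005 0 0 0 -1" --pt "0.001 0 0.005 0 0 0 -1" --pt "0.001 0 0.005 0 0 0 0.6" --pt "0.001 0 0.005 0 0 0 0.8" --pt "0.001 0 0.005 0 0 0 1" --pt "0.001 0 0.005 0 0 0 1" --pt "0.001 0 0.005 0 0 0 1" --pt "0.001 0 -0.03 0 0 0 1" --pt "0.001 0 -0.07 0 0 0 1" --pt "0.001 0 -0.11 0 0 0 1" --pt "0.001 0 -0.11 0 0 0 1"

```text
t: 11.73
tcp_pos: [505.0, 289.5, 184.4]
eef_rot: [[-0.165, 0.986, 0.015], [0.986, 0.164, 0.006], [0.004, 0.016, -1.0]]
force: [1.6, 0.5, 1.2]
finger_gap: 85.6
finger_force: 0.0
```

Run:
```python
from h import *
s=observe(); p=grab_frame("wrist"); save(p,"w3")
for d in spot_point(p,"sleeve_a")[:4]: print(round(d["score"],2),d["centre"],wonz(p,*d["centre"],18,s))
go(515.5,-263.5,175,-10.7)
```

```text
0.67 [310.4, 174.4] [496.75004494 287.29551456]
t 11.83 tcp [501.7 288.  176.9] -> row [-0.546 -0.077  0.001] [ 0.005 -0.002  0.352] rows 13.230510185395676
```

View pics/w3.png

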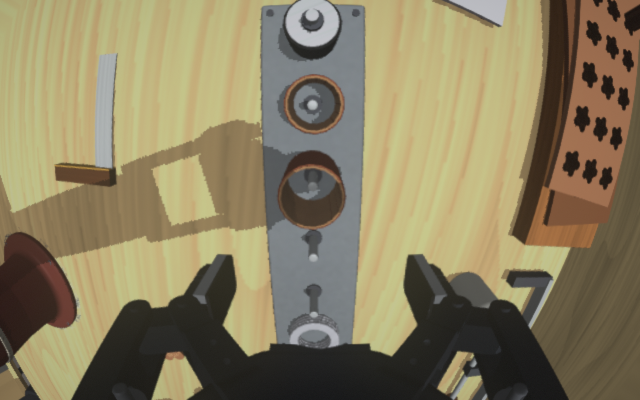

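Sleeves c (314,103) and d (311,195) are both seated over their pegs. The free peg tips are at (313,258) and (314,315), and the drum at (312,20) has not moved.

Emit:
play_rows --pt "-0.546 -0.077 0 0 0 0.352 1" --pt "-0.546 -0.077 0 0 0 0.352 1" --pt "-0.546 -0.077 0 0 0 0.352 1" --pt "-0.546 -0.077 0 0 0 0.352 1" --pt "-0.546 -0.077 0 0 0 0.352 1" --pt "-0.546 -0.077 0 0 0 0.352 1" --pt "-0.546 -0.077 0 0 0 0.352 1" --pt "-0.546 -0.077 0 0 0 0.352 1" --pt "-0.546 -0.077 0 0 0 0.352 1" --pt "-0.546 -0.077 0 0 0 0.352 1" --pt "-0.546 -0.077 0 0 0 0.352 1" --pt "-0.546 -0.077 0 0 0 0.352 1"

```text
t: 12.83
tcp_pos: [511.1, -214.0, 171.4]
eef_rot: [[0.186, 0.983, -0.003], [0.983, -0.186, 0.002], [0.001, -0.003, -1.0]]
force: [0.8, 0.4, 0.5]
finger_gap: 85.1
finger_force: 0.0
```

Emit:
play_rows --pt "0 0 0 0 0 0 0.4" --pt "0 0 0 0 0 0 0.4" --pt "0 0 0 0 0 0 0.4"

```text
t: 13.08
tcp_pos: [511.6, -211.9, 171.7]
eef_rot: [[0.186, 0.982, -0.003], [0.982, -0.186, 0.002], [0.002, -0.003, -1.0]]
force: [-0.2, 0.5, -0.0]
finger_gap: 59.8
finger_force: 0.0
```

Run:
```python
from h import *
go(515.5,-263.5,175,-10.7);go(515.5,-263.5,56,-10.7)
s=dict(observe()); p=grab_frame("wrist"); 
s["tcp_pos"]=[505,289.5,184.4]; s["eef_rot"]=[[-0.165,.986,.015],[.986,.164,.006],[.004,.016,-1]]
print(wonz(p,313,258,68,s),wonz(p,314,315,68,s), "c,d",wonz(p,314,103,93,s),wonz(p,311,195,93,s))
```

```text
t 13.08 tcp [ 511.6 -211.9  171.7] -> row [-0.05   0.013 -0.003] [-0.003 -0.002 -0.001] rows 1.2438199742288076
t 13.08 tcp [ 511.6 -211.9  171.7] -> row [-0.05   0.014  0.116] [-0.003 -0.002 -0.001] rows 3.040405654674909
[511.78769662 212.65800205] [524.71197001 137.40525735] c,d [488.28241416 364.88322546] [498.29648988 287.33193203]
```

Emit:
play_rows --newtons 30 --pt "-0.03 0.008 0 0 0 0 0.6" --pt "-0.05 0.013 0 0 0 0 0.6" --pt "-0.05 0.013 0 0 0 0 0.6" --pt "-0.05 0.013 0 0 0 0 0.6" --pt "-0.05 0.013 0.04 0 0 0 0.6" --pt "-0.05 0.013 0.08 0 0 0 0.6" --pt "-0.05 0.013 0.116 0 0 0 0.6" --pt "-0.05 0.013 0.116 0 0 0 0.6" --pt "-0.05 0.013 0.116 0 0 0 -1" --pt "-0.05 0.013 0.116 0 0 0 -1" --pt "-0.05 0.013 0.116 0 0 0 -1" --pt "-0.05 0.013 0.116 0 0 0 -1"

```text
t: 14.13
tcp_pos: [518.2, -265.2, 61.5]
eef_rot: [[0.185, 0.983, 0.005], [0.983, -0.185, -0.003], [-0.002, 0.005, -1.0]]
force: [-0.0, 0.8, 3.8]
finger_gap: 31.0
finger_force: 29.6
```

Emit:
play_rows --pt "0 0 0 0 0 0 -1"

```text
t: 14.22
tcp_pos: [518.1, -265.3, 61.4]
eef_rot: [[0.186, 0.983, 0.005], [0.983, -0.186, -0.003], [-0.002, 0.005, -1.0]]
force: [-1.6, 1.2, 7.1]
finger_gap: 31.0
finger_force: 29.8
```

Run:
```python
from h import *
go(512.5,212,180,9.5)
```

```text
t 14.22 tcp [ 518.1 -265.3   61.4] -> row [ 0.468 -0.094 -0.12 ] [ 0.005  0.003 -0.353] rows 11.794762595849766
```

Emit:
play_rows --pt "0 0 -0.04 0 0 0 -1" --pt "0 0 -0.08 0 0 0 -1" --pt "0 0 -0.12 0 0 0 -1" --pt "0.03 -0.006 -0.12 0 0 -0.03 -1" --pt "0.468 -0.094 -0.12 0 0 -0.353 -1" --pt "0.468 -0.094 -0.12 0 0 -0.353 -1" --pt "0.468 -0.094 -0.12 0 0 -0.353 -1" --pt "0.468 -0.094 -0.12 0 0 -0.353 -1" --pt "0.468 -0.094 -0.12 0 0 -0.353 -1" --pt "0.468 -0.094 -0.12 0 0 -0.353 -1" --pt "0.468 -0.094 -0.12 0 0 -0.353 -1" --pt "0.468 -0.094 -0.12 0 0 -0.353 -1"

```text
t: 15.22
tcp_pos: [512.1, 101.8, 179.3]
eef_rot: [[-0.165, 0.986, 0.003], [0.986, 0.165, 0.0], [-0.0, 0.003, -1.0]]
force: [1.1, 0.7, 0.2]
finger_gap: 30.8
finger_force: 30.3
```

Emit:
play_rows --pt "0 0 0 0 0 0 -1" --pt "0 0 0 0 0 0 -1" --pt "0 0 0 0 0 0 -1"

```text
t: 15.47
tcp_pos: [512.3, 99.6, 178.6]
eef_rot: [[-0.166, 0.986, 0.001], [0.986, 0.166, -0.0], [-0.001, 0.001, -1.0]]
force: [0.5, -0.7, -0.5]
finger_gap: 31.1
finger_force: 30.3
```

Run:
```python
from h import *
s=observe(); p=grab_frame("wrist"); save(p,"w4")
go(512.5,212,180,9.5)
```

```text
t 15.52 tcp [512.3  99.  178.3] -> row [ 0.111  0.019 -0.002] [ 0.001  0.001 -0.001] rows 2.7110606126255883
```

View pics/w4.png

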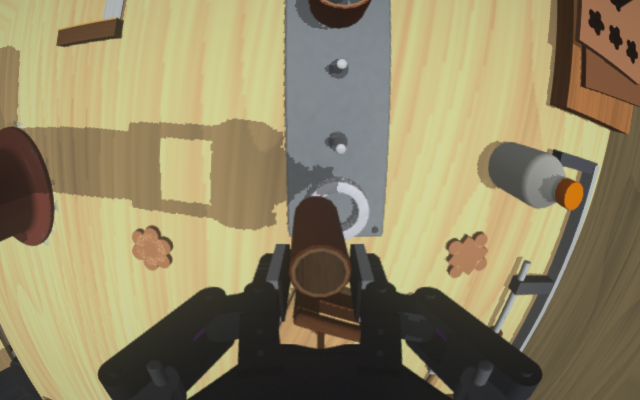

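Pegs 3 and 4 show at (342,63) and (341,148), and sleeve a hangs upright between the pads. Next I check peg 3's position.

Run:
```python
from h import *
s=dict(observe()); p=grab_frame("wrist"); 
s["tcp_pos"]=[512.3,99.6,178.6]
print(wonz(p,342,63,68,s),wonz(p,341,148,68,s))
go(512,213,180,9.5)
```

```text
[511.93082988 213.57211985] [524.11105873 138.86284863]
t 15.57 tcp [512.3  98.6 178.2] -> row [ 0.113  0.018 -0.002] [ 0.001  0.    -0.002] rows 2.7435000121710837
```

Emit:
play_rows --pt "0.04 0.006 0 0 0 0 -1" --pt "0.08 0.012 0 0 0 0 -1" --pt "0.113 0.018 0 0 0 0 -1" --pt "0.113 0.018 0 0 0 0 -1" --pt "0.113 0.018 0 0 0 0 -1" --pt "0.113 0.018 0 0 0 0 -1" --pt "0.113 0.018 0.015 0 0 0 -1" --pt "0.113 0.018 0.015 0 0 0 -1" --pt "0.113 0.018 0.015 0 0 0 -1"

```text
t: 16.32
tcp_pos: [510.6, 212.5, 161.8]
eef_rot: [[-0.163, 0.987, -0.002], [0.987, 0.163, -0.001], [-0.0, -0.002, -1.0]]
force: [-0.2, 0.4, 0.7]
finger_gap: 31.2
finger_force: 30.3
```

Run:
```python
from h import *
go(512,213,180,9.5);go(512,213,63,9.5)
```

```text
t 16.32 tcp [510.6 212.5 161.8] -> row [ 0.     0.001 -0.018] [-0.002  0.    -0.002] rows 0.4379584224249606
t 16.32 tcp [510.6 212.5 161.8] -> row [0.    0.002 0.099] [-0.002  0.    -0.002] rows 2.369522909657939
```

Emit:
play_rows --pt "0 0.001 0.02 0 0 0 -1" --pt "0 0.001 0.04 0 0 0 -1" --pt "0 0.001 0.06 0 0 0 -1" --pt "0 0.001 0.08 0 0 0 -1" --pt "0 0.001 0.095 0 0 0 -1" --pt "0 0.001 0.097 0 0 0 -1" --pt "0 0.001 0.097 0 0 0 -1"

```text
t: 16.9
tcp_pos: [511.6, 213.5, 65.2]
eef_rot: [[-0.164, 0.986, -0.002], [0.986, 0.164, -0.001], [-0.0, -0.002, -1.0]]
force: [-0.8, 0.4, 0.5]
finger_gap: 30.5
finger_force: 30.3
```

Run:
```python
from h import *
s=observe(); print(s["finger_gap"],s["finger_force"],s["force"])
go(512,213,62,9.5)
```

```text
30.5108823059609 30.289875399903394 [-0.82296972  0.41750544  0.53013147]
t 16.9 tcp [511.6 213.5  65.2] -> row [-0.001  0.     0.003] [-0.002  0.    -0.001] rows 0.07738043691014349
```

Emit:
play_rows --pt "0 0 0.003 0 0 0 -1" --pt "0 0 0.003 0 0 0 -1" --pt "0 0 0.003 0 0 0 -0.1" --pt "0 0 0.003 0 0 0 0.1" --pt "0 0 0.003 0 0 0 0.4" --pt "0 0 0.003 0 0 0 0.8" --pt "0 0 0.003 0 0 0 0.8" --pt "0 0 -0.03 0 0 0 0.8" --pt "0 0 -0.07 0 0 0 1" --pt "0 0 -0.11 0 0 0 1" --pt "0 0 -0.11 0 0 0 1" --pt "0 0 -0.11 0 0 0 1"

```text
t: 17.9
tcp_pos: [514.3, 215.1, 179.9]
eef_rot: [[-0.165, 0.986, 0.007], [0.986, 0.165, 0.002], [0.001, 0.008, -1.0]]
force: [0.5, 0.5, -0.8]
finger_gap: 85.7
finger_force: 0.0
```

Run:
```python
from h import *
go(506,-340,175,-10.7)
```

```text
t 17.9 tcp [514.3 215.1 179.9] -> row [-0.546 -0.1    0.004] [ 0.007 -0.002  0.353] rows 13.31339043260739
```

Emit:
play_rows --pt "-0.546 -0.1 0.004 0 0 0.353 0.6" --pt "-0.546 -0.1 0.004 0 0 0.353 0.6" --pt "-0.546 -0.1 0.004 0 0 0.353 0.6" --pt "-0.546 -0.1 0.004 0 0 0.353 0.6" --pt "-0.546 -0.1 0.004 0 0 0.353 0.6" --pt "-0.546 -0.1 0.004 0 0 0.353 0.6" --pt "-0.546 -0.1 0.004 0 0 0.353 0.6" --pt "-0.546 -0.1 0.004 0 0 0.353 0.6" --pt "-0.546 -0.1 0.004 0 0 0.353 0.6" --pt "-0.546 -0.1 0.004 0 0 0.353 0.6" --pt "-0.546 -0.1 0.004 0 0 0.353 0.6" --pt "-0.546 -0.1 0.004 0 0 0.353 0.6"

```text
t: 18.9
tcp_pos: [503.1, -286.9, 169.9]
eef_rot: [[0.186, 0.982, -0.002], [0.982, -0.186, 0.002], [0.002, -0.003, -1.0]]
force: [1.6, 0.8, 0.3]
finger_gap: 68.6
finger_force: 0.0
```

Emit:
play_rows --pt "0 0 0 0 0 0 0.6" --pt "0 0 0 0 0 0 0.6" --pt "0 0 0 0 0 0 0.6"

```text
t: 19.15
tcp_pos: [503.6, -284.8, 170.2]
eef_rot: [[0.186, 0.982, -0.002], [0.982, -0.186, 0.002], [0.002, -0.003, -1.0]]
force: [-0.2, 0.2, -0.4]
finger_gap: 68.4
finger_force: 0.0
```

Run:
```python
from h import *
go(506,-340,175,-10.7);go(506,-340,58,-10.7)
```

```text
t 19.15 tcp [ 503.6 -284.8  170.2] -> row [-0.054  0.013 -0.005] [-0.003 -0.002 -0.001] rows 1.329272274263667
t 19.15 tcp [ 503.6 -284.8  170.2] -> row [-0.054  0.013  0.112] [-0.003 -0.002 -0.001] rows 2.9997388120797597
```

Emit:
play_rows --newtons 30 --pt "-0.03 0.008 0 0 0 0 0.7" --pt "-0.054 0.013 0 0 0 0 0.7" --pt "-0.054 0.013 0 0 0 0 0.7" --pt "-0.054 0.013 0 0 0 0 0.7" --pt "-0.054 0.013 0.04 0 0 0 0.7" --pt "-0.054 0.013 0.08 0 0 0 0.7" --pt "-0.054 0.013 0.112 0 0 0 0.7" --pt "-0.054 0.013 0.112 0 0 0 0.7" --pt "-0.054 0.013 0.112 0 0 0 -1" --pt "-0.054 0.013 0.112 0 0 0 -1" --pt "-0.054 0.013 0.112 0 0 0 -1" --pt "-0.054 0.013 0.112 0 0 0 -1"

```text
t: 20.15
tcp_pos: [509.1, -342.2, 63.8]
eef_rot: [[0.185, 0.983, 0.004], [0.983, -0.185, -0.004], [-0.003, 0.005, -1.0]]
force: [-0.5, -0.0, 3.0]
finger_gap: 38.5
finger_force: 30.3
```

Run:
```python
from h import *
go(525,138,180,9.5)
```

```text
t 20.15 tcp [ 509.1 -342.2   63.8] -> row [ 0.474 -0.073 -0.118] [ 0.004  0.004 -0.352] rows 11.853196595851244
```

Emit:
play_rows --pt "0 0 -0.04 0 0 0 -1" --pt "0 0 -0.08 0 0 0 -1" --pt "0 0 -0.118 0 0 0 -1" --pt "0.03 -0.006 -0.118 0 0 -0.03 -1" --pt "0.474 -0.073 -0.118 0 0 -0.352 -1" --pt "0.474 -0.073 -0.118 0 0 -0.352 -1" --pt "0.474 -0.073 -0.118 0 0 -0.352 -1" --pt "0.474 -0.073 -0.118 0 0 -0.352 -1" --pt "0.474 -0.073 -0.118 0 0 -0.352 -1" --pt "0.474 -0.073 -0.118 0 0 -0.352 -1" --pt "0.474 -0.073 -0.118 0 0 -0.352 -1" --pt "0.474 -0.073 -0.118 0 0 -0.352 -1"

```text
t: 21.15
tcp_pos: [519.8, 24.6, 180.4]
eef_rot: [[-0.164, 0.986, 0.004], [0.986, 0.164, -0.0], [-0.001, 0.004, -1.0]]
force: [0.3, -0.6, -0.8]
finger_gap: 37.9
finger_force: 30.5
```

Emit:
play_rows --pt "0 0 0 0 0 0 -1" --pt "0 0 0 0 0 0 -1" --pt "0 0 0 0 0 0 -1"

```text
t: 21.4
tcp_pos: [519.8, 22.5, 179.5]
eef_rot: [[-0.165, 0.986, 0.002], [0.986, 0.165, -0.001], [-0.001, 0.002, -1.0]]
force: [0.4, -0.5, -0.7]
finger_gap: 38.1
finger_force: 30.5
```

Run:
```python
from h import *
print(observe()["finger_gap"]);go(525,138,180,9.5)
```

```text
38.14108129949221
t 21.4 tcp [519.8  22.5 179.5] -> row [ 0.113  0.024 -0.001] [ 0.002  0.001 -0.   ] rows 2.7727266963155968
```

Emit:
play_rows --pt "0.04 0.008 0 0 0 0 -1" --pt "0.08 0.016 0 0 0 0 -1" --pt "0.113 0.024 0 0 0 0 -1" --pt "0.113 0.024 0 0 0 0 -1" --pt "0.113 0.024 0 0 0 0 -1" --pt "0.113 0.024 0 0 0 0 -1" --pt "0.113 0.024 0.015 0 0 0 -1" --pt "0.113 0.024 0.015 0 0 0 -1" --pt "0.113 0.024 0.015 0 0 0 -1"

```text
t: 22.15
tcp_pos: [523.9, 136.4, 162.3]
eef_rot: [[-0.162, 0.987, -0.002], [0.987, 0.162, -0.001], [-0.0, -0.002, -1.0]]
force: [0.2, 0.1, 0.1]
finger_gap: 38.3
finger_force: 30.5
```

Run:
```python
from h import *
go(525,138,65,9.5)
```

```text
t 22.15 tcp [523.9 136.4 162.3] -> row [0.001 0.002 0.097] [-0.002  0.    -0.003] rows 2.333553896486211
```

Emit:
play_rows --pt "0.001 0.001 0.02 0 0 0 -1" --pt "0.001 0.001 0.04 0 0 0 -1" --pt "0.001 0.001 0.06 0 0 0 -1" --pt "0.001 0.001 0.08 0 0 0 -1" --pt "0.001 0.001 0.095 0 0 0 -1" --pt "0.001 0.001 0.097 0 0 0 -1" --pt "0.001 0.001 0.097 0 0 0 -1"

```text
t: 22.73
tcp_pos: [525.1, 138.5, 66.1]
eef_rot: [[-0.163, 0.987, -0.001], [0.987, 0.163, -0.0], [-0.0, -0.001, -1.0]]
force: [-0.2, 0.4, 0.5]
finger_gap: 38.2
finger_force: 30.5
```

Run:
```python
from h import *
s=observe(); print(s["finger_gap"],s["finger_force"],s["force"])
go(525,138,64.5,9.5)
```

```text
38.17217639272004 30.459579813759774 [-0.18792502  0.43817688  0.45413906]
t 22.73 tcp [525.1 138.5  66.1] -> row [-0.    -0.     0.002] [-0.001  0.    -0.002] rows 0.039425132021791896
```

Release, lift and back off towards the base to clear the view.

Emit:
play_rows --pt "0 0 0.002 0 0 0 -1" --pt "0 0 0.002 0 0 0 -1" --pt "0 0 0.002 0 0 0 0.1" --pt "0 0 0.002 0 0 0 0.3" --pt "0 0 0.002 0 0 0 0.7" --pt "0 0 0.002 0 0 0 0.9" --pt "0 0 0.002 0 0 0 0.9" --pt "0 0 -0.03 0 0 0 0.9" --pt "0 0 -0.07 0 0 0 0.9" --pt "0 0 -0.11 0 0 0 0.9" --pt "0 0 -0.14 0 0 0 0.9" --pt "0 0 -0.14 0 0 0 0.9"

```text
t: 23.73
tcp_pos: [529.4, 139.9, 215.3]
eef_rot: [[-0.164, 0.986, 0.014], [0.986, 0.164, 0.002], [-0.001, 0.014, -1.0]]
force: [0.4, -0.1, 0.9]
finger_gap: 81.1
finger_force: 0.0
```

Emit:
play_rows --pt "-0.04 0 0 0 0 0 0.9" --pt "-0.08 0 0 0 0 0 0.9" --pt "-0.12 0 0 0 0 0 0.9" --pt "-0.15 0 0 0 0 0 0.9" --pt "-0.15 0 0 0 0 0 0.9" --pt "-0.15 0 0 0 0 0 0.9"

```text
t: 24.23
tcp_pos: [549.8, -9.9, 205.8]
eef_rot: [[-0.161, 0.987, -0.001], [0.987, 0.161, 0.0], [0.001, -0.0, -1.0]]
force: [-0.4, 0.9, -0.3]
finger_gap: 81.4
finger_force: 0.0
```

Run:
```python
from h import *
s=observe(); p=grab_frame("wrist"); q=grab_frame("scene"); print(np.round(s["tcp_pos"]))
a=cv2.resize(q["img"][80:240,290:490],(500,400),interpolation=cv2.INTER_CUBIC)
b=p["img"][:,170:470]
cv2.imwrite("pics/end.png",np.hstack([a,b])[:,:,::-1])
```

```text
[550. -10. 206.]
```

View pics/end.png

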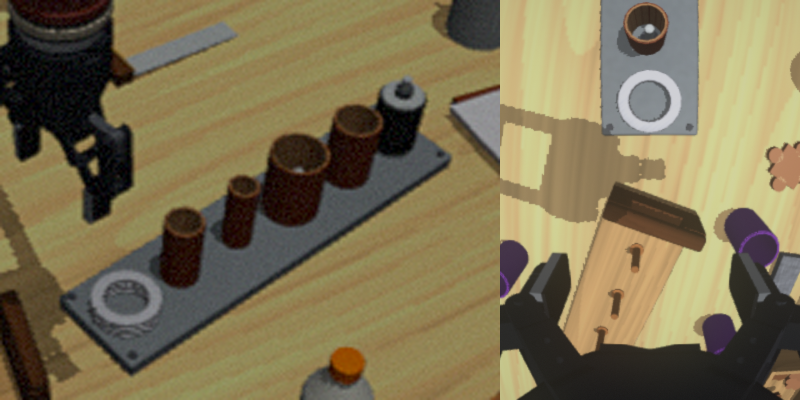

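All four sleeves stand upright and fully down on the grey rack. The order from the drum (402,115) is c (355,145), d (297,180), a (241,212), b (184,245), and the arm is clear of everything.

```bash
python3 -c "
from cell import *
print(sign_off())"
```

```text
the job is handed in; nothing more can be done
None
```

The job is handed in at about 24 s: sleeves c, d, a and b stand on the sander's rack in that order from the drum, which the last picture shows still standing in its place; no verdict came back.

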